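Seat the crooked burr of the cheese mill

TASK

Two identical small cheese mills stand on the counter; in one of them the grinding burr was put back crooked, so that its four ears ride on top of the rim instead of lying in the notches. Take that burr by the upright bar on top and, pressing only lightly, turn it until its ears drop into the notches and it sits level and fully home, then let go. Leave the other mill and its burr as they are.

Things in the scene. Friction and masses are not known exactly. Their poses are not given: they have to be found in the camera images.
- burr_grip (a point): Crooked burr, dark steel, 0.25 kg. Four ears at right angles, 12 mm wide and thick, 44 mm from the axis to their ends; on them an upright bar to grip, 56 long, 14 thick, 40 tall. Point: on the axis, in the bar, 26 mm above the ears, 14 below the bar's top. x along the bar and two ears, y across, z up. Starts 110 mm above the counter, 26 to 45 degrees out of line either way; home at 94.
- mill: Housing of the crooked burr's mill: steel cylinder, 126 mm wide, 72 tall, fixed; origin under its centre, z up; black switch at -x. Four notches in the rim along +x, -x, +y, -y, 34 mm wide, 16 deep, to 48 mm from the axis; any quarter turn fits. The bore keeps the burr centred, 2.5 mm play. Ears within 10 degrees of the notches drop in, by own weight or a light push.
- burr2_grip (a point): Grip point of the other, identical burr, which sits home in the other mill, 94 mm above the counter; same axes. Leave it alone.
- mill2: Housing of the other, identical mill, fixed; same origin and axes. Leave it alone.
Things that resemble listed ones, but are neither listed nor needed, are in the scene too. Leave any brown, orange or pink look-alike of the part that bears burr_grip alone.

How it is judged:
By the outcome, as a careful person would: the job done as asked, in the order asked, and still so for the second after the job is handed in, with the robot touching nothing.
It also fails if it takes over 32 s, if anything falls off the work surface, if the arm or the gripper's body presses on something with over 40 N, if the wrist force passes 120 N, or if a joint passes its speed limit or range.

ROBOT

A 6-joint arm with a two-finger parallel gripper is mounted at the origin on a cart in front of the work surface, level with it; the furniture and walls round the work are solid. World frame = base frame: x ahead of the robot, y to its left, z up, the work surface at z = 0. Lengths are in mm, angles in rad, forces in N, time in s.
With the tool pointing down it reaches from about 300 to 875 mm from the base axis. Payload 6.4 kg.
Tool frame: the origin (TCP) lies midway between the tips of the shut fingers; the grasp point (between the pads) lies 19 mm behind it (manip.grip_depth is the distance from the TCP to the grasp point, in mm); z points along the fingers, y is the line along which they close (so a half turn about z gives the same grasp; the last joint's range is limited). The gripper opens to 88 mm and grips with 3 to 60 N. Pads are 18 mm wide; open, the fingers measure 123 mm over their backs; the gripper's body (75 mm by 187 mm) begins 45 mm behind the grasp point.
Start: joints at [-1.502, 0.181, 1.607, -0, 1.354, -0.206], TCP at [156.045, -553.436, 238.714] pointing down, gripper open.
Joint ranges: [-2.99, 2.99], [-0.89, 2.07], [0.3, 2.58], [-1.14, 4.28], [0, 2.63], [-3.12, 3.12]. Speed limits (rad/s): [2.57, 2.57, 3.01, 3.14, 3.14, 3.14].

INTERFACE

Orientations are given as a unit quaternion [w, x, y, z].
In Python, from bench import manip gives the robot as it stands.
- The arm moves only by the shell command python3 -m creep 'ROWS'. ROWS is JSON, a list of rows, each a list of 5 numbers: the closure, from -1 (fully open) to 1 (shut), then the shift along the tool's x, y, z each as a share of 20 mm, from -1 to 1, then the turn about the tool's z as a share of pi rad, from -1 to 1. In form: [[grip, tx, ty, tz, roll], ...]. A call has 1 to 10 rows; each row shifts and turns the commanded pose from where the row before left it, along the tool's axes as they then stand; what a row does not reach is not made up. A row lasts 1/12 s, in which the tool goes at most 41.7 mm and 7.16 degrees, less where a joint would pass 70% of its speed; a pose out of reach is approached as far as the arm can. A call with a number of a shift or a turn outside -1 to 1 is refused whole. A call with a gripper value outside its range is refused whole. The fingers move at their own pace and stop on an object; the grip force is fixed at half the most. Time passes only in rows, so rows that do not move let the fingers close. It gives the time, the measured TCP pose, the force, the opening and the grip force at its end, in the units of the state.
- manip.sense(): the state, without advancing time (a new reading comes with each control period).
- manip.snapshot(name): name is "side" or "top" or "wrist"; returns a dict with "color" (420x560x3 uint8, red, green, blue), "K" (3x3 intrinsics, pixels), "position" and "orientation" of the camera in the world. Camera axes: x right, y down, z forward; pixel columns grow to the right and rows downward; lengths in mm; the calibration is good to about 2 mm. A picture is of the moment at which its call begins. There is no depth.
- manip.hand_in(): hands the job in; it is judged then, once.
The state is a dict: "time_s": time; "joint_positions": joint angles; "qd": joint speeds; "joint_torque": joint torques, N m; "tcp_pos": TCP position; "ee_rot": TCP orientation; "ft_force": force on the tool from outside, world axes, zero at the start; "wrist_torque": the same for the moment, N m; "gripper_width": opening from 0.0 (shut) to 1.0 (fully open); "finger_force": force on a finger pad.
Only numpy, scipy, OpenCV 4.12 (cv2) and the standard library are available. Lean on these libraries where they do the work, as an engineer would, in place of code of your own. Each camera call takes 0.05 s, during which the arm holds its last target. There are 200 camera calls.

## Working session

There is one attempt and no reset: what is moved stays moved. The work goes in short steps, Python scripts to look and compute and a shell command to move; the robot and the scene stay as the last step left them, time stands still between calls to the robot, and variables do not carry over. Pictures are saved under pics/ and viewed, at most 10 in all, crops included, and the job is handed in when it is done.

```bash
mkdir -p pics
python3 - <<'E'
from bench import manip
import cv2,numpy as np
s=manip.sense();print(s['time_s'],s['tcp_pos'],s['ee_rot'],s['gripper_width'])
ims=[]
for n in("top","side"):
    d=manip.snapshot(n);cv2.imwrite(f'pics/{n}0.png',d['color'][:,:,::-1]);print(n,d['K'],d['position'],d['orientation'])
E
```

```text
0.0 [ 156.00264336 -552.87325057  237.8317564 ] [-8.76785256e-04  9.90577680e-01  1.36949211e-01  6.42425992e-05] 0.9989420120725728
top [[470.288847     0.         278.05021752]
 [  0.         470.288847   210.60139991]
 [  0.           0.           1.        ]] [ 366.09717938  -46.81412197 1134.06085535] [-0.10746047  0.83869095 -0.52925122  0.07030567]
side [[473.65147992   0.         279.27317409]
 [  0.         473.65147992 210.17020346]
 [  0.           0.           1.        ]] [ 539.76064532 -904.45055309  586.4561444 ] [-0.53239944  0.84538806 -0.0410007   0.01374037]
```

View pics/top0.png

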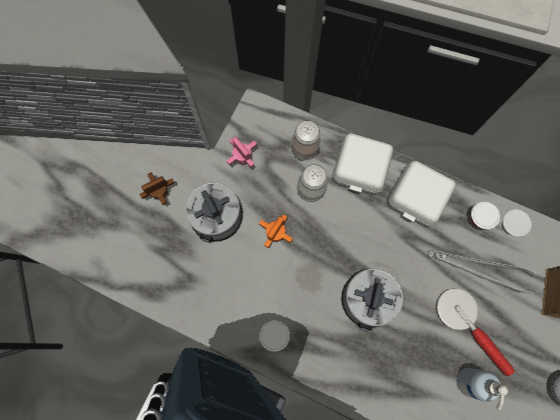

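View pics/side0.png

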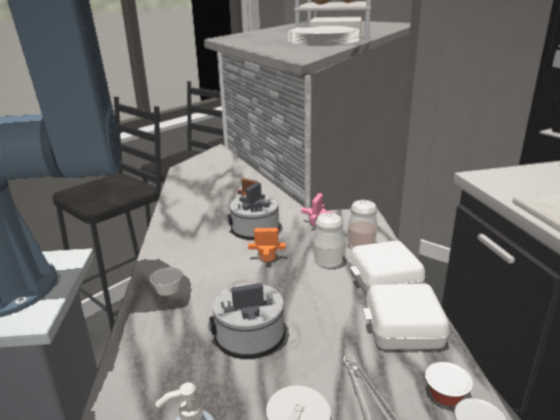

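The top view shows mills at (213,210) and (373,297). Look-alikes are brown (156,187), pink (241,152) and orange (276,231). The candidates for the crooked burr are the two dark burrs at (210,205) and (375,295). Next is one close crop of both, from both views.

Run:
```python
import cv2,numpy as np
t=cv2.imread('pics/top0.png');s=cv2.imread('pics/side0.png')
c=lambda im,u,v,w=40,h=36:cv2.resize(im[v-h:v+h,u-w:u+w],(400,300),interpolation=cv2.INTER_CUBIC)
o=np.vstack([np.hstack([c(t,213,210),c(t,373,297)]),np.hstack([c(s,254,210),c(s,249,315,48,36)])])
cv2.imwrite('pics/crop1.png',np.clip(o*1.5,0,255).astype('uint8'))
```

```text
(no output)
```

View pics/crop1.png

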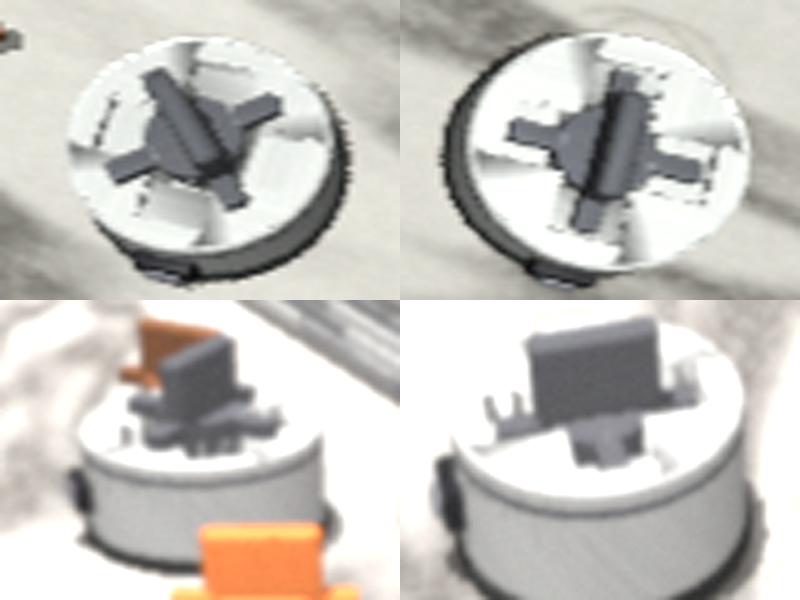

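The left mill, top (213,210), holds the crooked burr: its ears lie between the notches and the bar stands high. The burr at (373,297) lies in its notches. I'll now measure the axis, bar angle and notch angle, using ear tips at z=84, rim at 72 and bar top at 124.

```bash
cat > h.py <<'E'
import numpy as np
from scipy.spatial.transform import Rotation as R
def ray(d,uv):
    q=np.array(d['orientation']);M=R.from_quat(q[[1,2,3,0]]).as_matrix()
    return np.array(d['position']),M@np.linalg.inv(d['K'])@np.array([*uv,1.])
def onz(d,uv,z):
    p,r=ray(d,uv);return p+r*(z-p[2])/r[2]
def tri(d1,u1,d2,u2):
    p,a=ray(d1,u1);q,b=ray(d2,u2);a/=np.linalg.norm(a);b/=np.linalg.norm(b)
    t=np.linalg.lstsq(np.c_[a,-b],q-p,rcond=None)[0];x,y=p+a*t[0],q+b*t[1]
    return (x+y)/2,np.linalg.norm(x-y)
E
python3 - <<'E'
from bench import manip
import cv2,numpy as np
from h import *
d=manip.snapshot('top');ds=manip.snapshot('side')
T=lambda x,y:(173+x/5-.4,174+y/4.1667-.4)
S=lambda x,y:(214+x/5-.4,174+(y-300)/4.1667-.4)
P={k:onz(d,T(*v),84) for k,v in dict(B=(280,103),C=(238,205),D=(110,175),A=(153,72)).items()}
for k in P:print(k,P[k].round(1))
ang=lambda v:np.degrees(np.arctan2(v[1],v[0])).round(1)
print('BD mid',(P['B']+P['D'])/2,'len',np.linalg.norm(P['B']-P['D']),ang(P['B']-P['D']))
e1,e2=onz(d,T(160,77),124),onz(d,T(222,170),124)
print('bar top',e1,e2,(e1+e2)/2,np.linalg.norm(e1-e2),ang(e2-e1),ang(P['C']-P['A']))
# rim
g=cv2.cvtColor(d['color'],cv2.COLOR_RGB2GRAY)
pts=np.array([onz(d,T(*v),72)[:2] for v in [(68,140),(90,85),(130,52),(195,38),(270,52),(315,90),(333,140),(320,190),(285,228),(200,252),(130,235),(85,190)]])
A=np.c_[2*pts,np.ones(len(pts))];s=np.linalg.lstsq(A,(pts**2).sum(1),rcond=None)[0]
c=s[:2];print('rim c',c,'r',np.sqrt(s[2]+c@c))
sw=onz(d,T(165,272),40)[:2];print('switch',sw,'dir',ang(sw-c),np.linalg.norm(sw-c))
# notch centres estimates z=64
for v in [(235,72),(100,112),(283,165),(172,210)]:
    p=onz(d,T(*v),60)[:2];print('notch',p.round(1),ang(p-c),np.linalg.norm(p-c).round(1))
# bar heights from both views: top near/far corners
for n,a,b in [('L',T(148,70),S(160,360)),('mid',T(192,122),S(200,352)),]:
    print(n,tri(d,a,ds,b))
E
```

```text
B [594.8 184.5  84. ]
C [534.4 175.3  84. ]
D [524.2 236.3  84. ]
A [585.4 246.2  84. ]
BD mid [559.49922117 210.37671359  84.        ] len 87.53946512807477 -36.2
bar top [575.88657612 230.85060636 124.        ] [541.96015105 182.02147252 124.        ] [558.92336358 206.43603944 124.        ] 59.45827637117653 -124.8 -125.7
rim c [560.99588867 209.97972088] r 62.1037516231928
switch [491.84147126 197.90206784] dir -170.1 70.20116202619946
notch [607.3 217.6] 9.3 46.9
notch [558.5 264.4] 92.7 54.5
notch [568.1 171.9] -79.5 38.7
notch [522.4 207. ] -175.6 38.7
L (array([558.32856089, 237.56331283, 111.82743851]), np.float64(41.85882472332202))
mid (array([559.18638539, 206.29592443, 123.58534452]), np.float64(1.265009101182073))
```

The bar top triangulates to z=123.6 and the ears span 87.5 mm, so this is the crooked burr. The axis is at about (560, 209.5), the bar lies at 54.7° and the mill at about 9°. The travel in tool axes is about (+595, -624) mm.

```bash
python3 -m creep '[[-1,0.95,-1,0,0],[-1,0.95,-1,0,0],[-1,0.95,-1,0,0],[-1,0.95,-1,0,0],[-1,0.95,-1,0,0],[-1,0.95,-1,0,0],[-1,0.95,-1,0,0],[-1,0.95,-1,0,0],[-1,0.95,-1,0,0],[-1,0.95,-1,0,0]]'
```

```text
time_s: 1.03
tcp_pos: [285.0, -308.1, 238.6]
ee_rot: [0.0, 0.991, 0.137, 0.0]
ft_force: [0.0, 0.2, 1.1]
gripper_width: 1.0
finger_force: 0.0
```

```bash
python3 -m creep '[[-1,0.95,-1,0,0],[-1,0.95,-1,0,0],[-1,0.95,-1,0,0],[-1,0.95,-1,0,0],[-1,0.95,-1,0,0],[-1,0.95,-1,0,0],[-1,0.95,-1,0,0],[-1,0.95,-1,0,0],[-1,0.95,-1,0,0],[-1,0.95,-1,0,0]]'
python3 -m creep '[[-1,0.95,-1,0,0],[-1,0.95,-1,0,0],[-1,0.95,-1,0,0],[-1,0.95,-1,0,0],[-1,0.95,-1,0,0],[-1,0.95,-1,0,0],[-1,0.95,-1,0,-0.036],[-1,0,0,0,-0.036],[-1,0,0,0,-0.036],[-1,0,0,0,-0.036]]'
```

```text
time_s: 1.87
tcp_pos: [413.6, -63.9, 238.8]
ee_rot: [0.0, 0.991, 0.137, 0.0]
ft_force: [-0.6, -0.7, 0.5]
gripper_width: 1.003
finger_force: 0.0
time_s: 2.7
tcp_pos: [503.2, 106.2, 238.3]
ee_rot: [-0.0, 0.933, 0.359, -0.0]
ft_force: [-0.4, 0.2, -0.2]
gripper_width: 1.003
finger_force: 0.0
```

```bash
python3 -m creep '[[-1,0,0,0,-0.036],[-1,0,0,0,-0.035],[-1,0.98,-0.11,0,0],[-1,0.98,-0.11,0,0],[-1,0.98,-0.11,0.3,0],[-1,0.98,-0.11,0.3,0],[-1,0.98,-0.11,0.3,0],[-1,0.98,-0.11,0.3,0],[-1,0,0,0.3,0],[-1,0,0,0,0]]'
python3 - <<'E'
from bench import manip
import cv2
from h import *
d=manip.snapshot('wrist');cv2.imwrite('pics/w1.png',cv2.convertScaleAbs(d['color'][:,:,::-1],alpha=1.4))
s=manip.sense();print(s['tcp_pos'],s['ee_rot'],s['joint_positions'],d['position'],d['orientation'],d['K'])
import pickle;pickle.dump(d,open('w1.pkl','wb'))
E
```

```text
time_s: 3.53
tcp_pos: [559.9, 209.1, 206.7]
ee_rot: [-0.0, 0.889, 0.458, -0.002]
ft_force: [-1.1, -0.1, 0.4]
gripper_width: 1.005
finger_force: 0.0
[559.92936135 208.51006397 207.45794382] [-2.32759011e-04  8.89075460e-01  4.57758534e-01 -1.37736195e-03] [ 1.58241611e-01  2.60339029e-01  1.57679784e+00 -4.31927717e-04
  1.30721830e+00  7.78205162e-01] [606.32794675 274.87698531 351.07169649] [ 0.1485203   0.94088203 -0.30050508 -0.04877931] [[292.48702425   0.         277.74464676]
 [  0.         292.48702425 212.65123974]
 [  0.           0.           1.        ]]
```

View pics/w1.png

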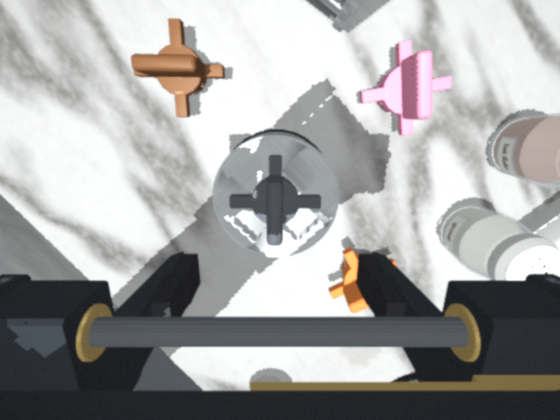

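The wrist view shows the burr at (275,200) with its bar along the tool's x axis. The orange look-alike is at (350,280), close to the right finger only in projection. I'll check centre, bar angle and the orange one's distance.

Run:
```python
import pickle
from h import *
d=pickle.load(open('w1.pkl','rb'))
B,D=onz(d,(231,201),84),onz(d,(321,202),84);v=D-B
print((B+D)/2,np.linalg.norm(v),np.degrees(np.arctan2(v[1],v[0])))
a,b=onz(d,(275,155),84),onz(d,(275,243),124);print(a,b,'tail->',np.degrees(np.arctan2(*(a-b)[:2][::-1])))
print('orange',onz(d,(350,280),15))
```

```text
[560.59354043 214.64426996  84.        ] 85.35222508337858 -36.06861377706758
[585.19013639 250.62109831  84.        ] [545.58118203 194.5387305  124.        ] tail-> 54.7678170623791
orange [565.61667262  56.60766761  15.        ]
```

```bash
python3 -m creep '[[-1,0.1,0,0.9,0],[-1,0,0,0.95,0],[-1,0,0,0.95,0],[-1,0,0,0.9,0],[-1,0,0,0.8,0],[-1,0,0,0.6,0],[-1,0,0,0.4,0],[-1,0,0,0.1,0],[-1,0,0,0,0]]'
python3 -m creep '[[1,0,0,0,0],[1,0,0,0,0],[1,0,0,0,0],[1,0,0,0,0],[1,0,0,0,0],[1,0,0,0,0],[1,0,0,0,0],[1,0,0,0,0]]'
```

```text
time_s: 4.33
tcp_pos: [562.0, 210.1, 96.7]
ee_rot: [-0.0, 0.889, 0.457, -0.0]
ft_force: [-0.6, 0.3, -0.2]
gripper_width: 0.995
finger_force: 0.0
time_s: 5.0
tcp_pos: [562.1, 210.5, 96.7]
ee_rot: [0.0, 0.889, 0.457, -0.0]
ft_force: [-0.7, 0.1, -0.5]
gripper_width: 0.421
finger_force: 0.0
```

```bash
python3 -m creep '[[1,0,0,0,0],[1,0,0,0,0],[1,0,0,0,0],[1,0,0,0,0],[1,0,0,0,0],[1,0,0,0,0],[1,0,0,0,0]]'
```

```text
time_s: 5.58
tcp_pos: [561.6, 210.7, 96.7]
ee_rot: [-0.0, 0.889, 0.458, -0.0]
ft_force: [-5.1, 1.6, 1.9]
gripper_width: 0.156
finger_force: 30.0
```

Gripped at 13.7 mm, as expected. Next I turn clockwise (roll +) about 35° of the roughly 45°, with a slight push.

```bash
python3 -m creep '[[1,0,0,0.02,0.02],[1,0,0,0,0.025],[1,0,0,0,0.025],[1,0,0,0,0.025],[1,0,0,0,0.025],[1,0,0,0,0.025],[1,0,0,0,0.025],[1,0,0,0,0.025],[1,0,0,0,0]]'
```

```text
time_s: 6.33
tcp_pos: [561.6, 210.6, 96.1]
ee_rot: [-0.0, 0.986, 0.167, -0.0]
ft_force: [-3.1, 0.6, 0.9]
gripper_width: 0.154
finger_force: 30.0
```

```bash
python3 -m creep '[[1,0,0,0.04,0.015],[1,0,0,0.04,0.015],[1,0,0,0.04,0.012],[1,0,0,0.05,0.01],[1,0,0,0.05,0],[1,0,0,0,0]]'
```

```text
time_s: 6.83
tcp_pos: [560.5, 211.6, 91.2]
ee_rot: [-0.001, 0.996, 0.088, -0.001]
ft_force: [-5.2, 6.7, -2.2]
gripper_width: 0.155
finger_force: 30.0
```

It is dropping in with no upward reaction. I'll ease the side load and follow it down in small steps.

```bash
python3 -m creep '[[1,-0.04,-0.06,0.08,0],[1,0,0,0.08,0],[1,0,0,0.08,0],[1,0,0,0.08,0],[1,0,0,0,0]]'
```

```text
time_s: 7.25
tcp_pos: [560.1, 212.2, 84.8]
ee_rot: [-0.001, 0.996, 0.088, -0.001]
ft_force: [-3.3, 4.7, -0.6]
gripper_width: 0.155
finger_force: 30.0
```

```bash
python3 -m creep '[[1,-0.03,-0.05,0.06,0],[1,0,0,0.06,0],[1,0,0,0.05,0],[1,0,0,0.03,0],[1,0,0,0,0]]'
```

```text
time_s: 7.67
tcp_pos: [560.0, 212.4, 81.2]
ee_rot: [-0.0, 0.996, 0.087, -0.0]
ft_force: [-3.0, 2.0, -0.8]
gripper_width: 0.155
finger_force: 30.0
```

```bash
python3 -m creep '[[1,0,0,0.03,0],[1,0,0,0.03,0],[1,0,0,0,0]]'
```

```text
time_s: 7.92
tcp_pos: [560.0, 212.5, 80.7]
ee_rot: [-0.0, 0.996, 0.087, -0.0]
ft_force: [-6.0, 3.0, 3.5]
gripper_width: 0.16
finger_force: 30.0
```

It seated after exactly 16 mm of drop, with a light upward reaction. Now I open and rise straight up.

```bash
python3 -m creep '[[-1,0,0,0,0],[-1,0,0,0,0],[-1,0,0,0,0],[-1,0,0,0,0],[-1,0,0,0,0],[-1,0,0,0,0]]'
python3 -m creep '[[-1,0,0,-0.2,0],[-1,0,0,-0.5,0],[-1,0,0,-0.9,0],[-1,0,0,-1,0],[-1,0,0,-1,0],[-1,0,0,-1,0],[-1,0,0,-1,0],[-1,0,0,-1,0],[-1,0,0,0,0],[-1,0,0,0,0]]'
python3 - <<'E'
from bench import manip
import cv2,numpy as np
w=manip.snapshot('wrist')['color'];s=manip.snapshot('side')['color']
o=np.hstack([cv2.resize(w[:340,100:460],(400,378)),cv2.resize(s[174:246,214:294],(400,378),interpolation=cv2.INTER_CUBIC)])
cv2.imwrite('pics/after.png',cv2.convertScaleAbs(o[:,:,::-1],alpha=1.4))
E
```

```text
time_s: 8.42
tcp_pos: [560.6, 212.2, 80.3]
ee_rot: [0.0, 0.996, 0.087, 0.0]
ft_force: [1.0, 0.4, 0.3]
gripper_width: 0.588
finger_force: 0.0
time_s: 9.25
tcp_pos: [561.2, 212.6, 214.3]
ee_rot: [-0.0, 0.996, 0.087, 0.002]
ft_force: [-0.3, 0.2, -0.1]
gripper_width: 0.999
finger_force: 0.0
```

View pics/after.png

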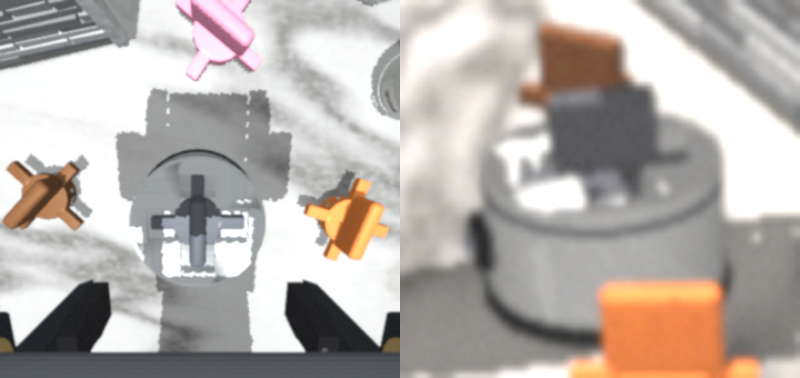

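The burr's ears lie in the notches and the bar is upright. In the side view the bar's top is about 5 px lower, roughly 15 mm, which fits it being fully home. The gripper is clear, so I'm handing in.

```bash
python3 -c "
from bench import manip
print(manip.hand_in())"
```

```text
the job is handed in; nothing more can be done
None
```

The crooked burr was turned about 45° and dropped the full 16 mm into its notches under a push of only a few newtons; I let go and handed the job in at about 9 s, leaving the other mill and the look-alikes untouched.

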